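# Tip the stock bin and set a stop against the frame

## Robot

A 7-joint arm with a two-finger parallel gripper is mounted at the origin on the work surface. World frame = base frame: x ahead of the robot, y to its left, z up, the work surface at z = 0. Lengths are in mm, angles in rad, forces in N, time in s.
With the tool pointing down it reaches from about 350 to 775 mm from the base axis. Payload 3.1 kg.
Tool frame: the origin (TCP) lies at the centre of the arm's flange, where the gripper is bolted on; the fingertips stand 173 mm ahead of it and the grasp point (between the pads) lies 155 mm ahead of it; z points along the fingers, y is the line along which they close (so a half turn about z gives the same grasp; the last joint's range is limited). The gripper opens to 85 mm and grips with 20 to 120 N. Pads are 22 mm wide; open, the fingers measure 114 mm over their backs; the gripper's body (76 mm by 85 mm) begins 54 mm behind the grasp point. The pads swing forward as they close: fully open they stand 13 mm farther back than shut.
Start: joints at [-1.364, 0.311, 0.014, 1.512, -0.004, 1.319, -0.027], TCP at [135.399, 533.085, 404.704] pointing down, gripper open.
Joint ranges: [-2.7, 2.7], [-0.3, 1.91], [-1.27, 1.3], [0.12, 2.57], [-1.44, 4.58], [0.2, 2.03], [-3.05, 3.05]. Speed limits (rad/s): [2.79, 2.79, 3.14, 3.14, 3.14, 3.14, 3.14].

## Interface

Orientations are given as a rotation vector (axis times angle).
In Python, from station import state, camera, r, regions_of, place_of gives the robot as it stands.
- The arm moves only by the tool arm_command, never from a script. Its argument "rows" is a list of rows, each an object with "fingers": the closure in counts, from 0 (fully open) to 255 (shut); "xyz": the shift along the world's x, y, z in m, a list of three; "turn": the turn, a rotation vector about the world's x, y, z in rad, a list of three. A call has exactly 8 rows; each row shifts and turns the commanded pose from where the row before left it; what a row does not reach is not made up. A row lasts 1/12 s, in which the tool goes at most 41.7 mm and 7.16 degrees, less where a joint would pass 70% of its speed; a pose out of reach is approached as far as the arm can. A call is refused whole if a number of a shift passes 0.0417 or a number of a turn 0.125, either way. A call with a gripper value outside its range is refused whole. The fingers move at their own pace and stop on an object; "squeeze" is the grip in N (left out, the last holds). Time passes only in rows, so rows that do not move let the fingers close, or fill a call up. It gives the time, the measured TCP pose, the force, the opening and the grip force at its end, in the units of the state.
- state(): the state, without advancing time (a new reading comes with each control period).
- camera(name): name is "scene" or "side" or "wrist"; returns a dict with "pixels" (480x640x3 uint8, red, green, blue), "depth" (480x640 float32, mm along the optical axis (not along the pixel's ray), 0 where there is no reading), "K" (3x3 intrinsics, pixels), "eye" and "attitude" of the camera in the world; the wrist camera has in their place "hand_eye" (4x4, takes a point from camera to tool coordinates, whose origin is the TCP and whose axes are the flange's). Camera axes: x right, y down, z forward; pixel columns grow to the right and rows downward; lengths in mm; the calibration is good to about 2 mm. A picture is of the moment at which its call begins: read the wrist's pose just before it.
- r.close_job(): hands the job in; it is judged then, once.
Trained networks look in the newest picture that a camera, given by its name, has taken for a name from the list of things; names that differ only in an ending like _2 or _b are one class to them, and where a whole thing is asked for, a point or a joint stands for the part that bears it (a point fixed in the world has none). Each returns a list of dicts, best first, with "conf" (0 to 1); they miss things now and then, are a little off and sometimes report something else, mostly with a low value. They report only what shows in the picture. A call takes as long as a camera call. They do not tell look-alikes from the thing itself.
- regions_of(camera, thing): "pixels" (480x640 bool, what is visible of it) and "xy" ([column, row] in pixels, amid what is visible of it).
- place_of(camera, thing): "xy" ([column, row] in pixels: a listed point, or the origin of a listed thing).
The state is a dict: "time": time; "joints": joint angles; "qvel": joint speeds; "joint_efforts": joint torques, N m; "ee_pos": TCP position; "ee_rot": TCP orientation; "wrist_force": force on the tool from outside, world axes, zero at the start; "torque": the same for the moment, N m; "width": finger opening in mm; "finger_force": force on a finger pad.
Only numpy, scipy, OpenCV 4.12 (cv2) and the standard library are available. Lean on these libraries where they do the work, as an engineer would, in place of code of your own. Each camera call takes 0.05 s, during which the arm holds its last target. There are 200 camera calls.

## Task

Tip forward the bin that holds the T-shaped stop, take the stop out of its back compartment, and stand it on its foot on the table with a long side of the foot flush against the near face of the frame's short rail, not overhanging the rail's ends. Push the bin fully shut again; leave the other bin shut with its round stop in it, and do not disturb the other things on the table.

Things in the scene. Friction and masses are not known exactly. Their poses are not given: they have to be found in the camera images.
- stop: T-shaped aluminium stop to be fetched. Foot plate 46 mm (its x) by 100 mm (its y) by 10 mm thick, with one block standing on its middle, 46 mm (x) by 36 mm (y), whose top is 54 mm above the foot's underside; foot and block are flush on the two long sides. Origin: centre of the foot's underside, z up through the block. About 0.3 kg. Starts standing at the back of one of the two bins; slides forward onto that bin's divider as the bin tips.
- round_stop: aluminium stop with a round foot 62 mm across and a round stem 36 mm across, 54 mm tall; stands in the back of the other bin. Not wanted. Origin: centre of its underside.
- frame: aluminium frame clamped fast to the table, tube 60 mm wide and 40 mm tall. Its short rail is 260 mm long along the frame's y; origin: centre of the short rail's underside, on the table. The short rail's near face, looking to the robot, is the plane x = -30 mm of this frame, from y = -130 to +130 mm. The long rail runs off to +x at y = +100 mm.
- bin_left (a joint): tilt of the left (+y) bin (dark grey sheet metal) of the wire-topped rack, rad: 0 shut, 0.7 tipped fully forward, towards the robot (hard stop). Stiff hinge (about 0.55 N m), stays where left: 8 to 14 N at the top of the front wall moves it; pressing a few newtons down on the tipped bin swings it back. Pull with fingertips hooked behind the front wall; shut by pushing that wall from outside.
- bin_left_lip (a point): middle of the top edge of the left (+y) bin's front wall (5 mm thick, the point is mid-thickness, 110 mm above the hinge when shut). Axes are the bin's: x to the back, y along the hinge, z up out of the mouth; they turn with the bin. Behind the wall is an empty front pocket, clear depth 55 mm in x, then a divider 4 mm thick and 40 mm tall
- bin_left_hinge (a point): middle of the left (+y) bin's hinge line, at the outside bottom of its front wall, 18 mm above the table. Bin axes as for the lip. The bin's outside is 140 mm deep (x), 180 mm wide; walls 4 mm, its back and side walls 60 mm tall, sides stepped up to 105 mm in the front 30 mm
- bin_left_back (a point): middle of the floor of the left (+y) bin's back compartment (72 mm in x, 172 mm in y), 100 mm behind the hinge. Bin axes. A fixed open wire shelf (178 to 190 mm above the table, from 86 mm behind the hinge line rearwards, rods 37 mm apart, on posts beside the bins) roofs this compartment while the bin is shut
- bin_right (a joint): tilt of the right (-y) bin (dark grey sheet metal) of the wire-topped rack, rad: 0 shut, 0.7 tipped fully forward, towards the robot (hard stop). Stiff hinge (about 0.55 N m), stays where left: 8 to 14 N at the top of the front wall moves it; pressing a few newtons down on the tipped bin swings it back. Pull with fingertips hooked behind the front wall; shut by pushing that wall from outside.
- bin_right_lip (a point): middle of the top edge of the right (-y) bin's front wall (5 mm thick, the point is mid-thickness, 110 mm above the hinge when shut). Axes are the bin's: x to the back, y along the hinge, z up out of the mouth; they turn with the bin. Behind the wall is an empty front pocket, clear depth 55 mm in x, then a divider 4 mm thick and 40 mm tall
- bin_right_hinge (a point): middle of the right (-y) bin's hinge line, at the outside bottom of its front wall, 18 mm above the table. Bin axes as for the lip. The bin's outside is 140 mm deep (x), 180 mm wide; walls 4 mm, its back and side walls 60 mm tall, sides stepped up to 105 mm in the front 30 mm
- bin_right_back (a point): middle of the floor of the right (-y) bin's back compartment (72 mm in x, 172 mm in y), 100 mm behind the hinge. Bin axes. A fixed open wire shelf (178 to 190 mm above the table, from 86 mm behind the hinge line rearwards, rods 37 mm apart, on posts beside the bins) roofs this compartment while the bin is shut
- hammer: bystander: claw hammer, lying; leave it alone
- can: bystander: white spray can, 64 mm across, 170 mm tall, standing; leave it alone
- wrench: bystander: flat steel wrench, lying; leave it alone
- magnet: bystander: steel L-shaped welding magnet, 16 mm thick, lying; leave it alone
- offcut: bystander: aluminium box offcut, 50 x 120 x 50 mm, lying; leave it alone
Things that resemble listed ones, but are neither listed nor needed, are in the scene too. What is shaped like the stop but green or turquoise is not meant.

How it is judged (in metres and radians):
On the way, in this order (a step that is already met when the one before it is completed fails the run):
1. the bin holding the T-shaped stop is tipped well forward (beyond 0.55 rad) with the stop still in it (((value of joint bin_left above 0.55 rad and x of stop in the frame of bin_left_back between -0.06 and 0.045 m and y of stop in the frame of bin_left_back between -0.09 and 0.09 m and z of stop in the frame of bin_left_back between -0.02 and 0.03 m) or (value of joint bin_right above 0.55 rad and x of stop in the frame of bin_right_back between -0.06 and 0.045 m and y of stop in the frame of bin_right_back between -0.09 and 0.09 m and z of stop in the frame of bin_right_back between -0.02 and 0.03 m))), for 0.2 s.
2. the stop stands on its foot on the table, flush against the near face of the short rail (x of stop in the frame of frame between -0.0565 and -0.045 m and y of stop in the frame of frame between -0.082 and 0.082 m and angle between the y axis of stop and the y axis of frame, either way round below 0.07 rad and angle between stop's own z axis and vertical below 0.06 rad and height (world z) of stop below 0.006 m), for 0.2 s.
At the end, for the whole second after the job is handed in: The stop stands upright on the table at rest, its long side within 3.5 mm of the short rail's near face and parallel to it within 0.07 rad, its foot wholly within the rail's length (to 2 mm); both bins are shut to within 0.05 rad; the round stop is still in its bin (all of step 2 and value of joint each of bin_left, bin_right below 0.05 rad and linear speed of stop below 0.02 m/s and ((x of round_stop in the frame of bin_left_back between -0.06 and 0.045 m and y of round_stop in the frame of bin_left_back between -0.09 and 0.09 m and z of round_stop in the frame of bin_left_back between -0.02 and 0.03 m) or (x of round_stop in the frame of bin_right_back between -0.06 and 0.045 m and y of round_stop in the frame of bin_right_back between -0.09 and 0.09 m and z of round_stop in the frame of bin_right_back between -0.02 and 0.03 m))); the robot touches nothing.
It fails at once if the bin with the round stop is tipped by more than 0.2 rad ((value of joint bin_left above 0.2 rad and x of round_stop in the frame of bin_left_back between -0.06 and 0.045 m and y of round_stop in the frame of bin_left_back between -0.09 and 0.09 m and z of round_stop in the frame of bin_left_back between -0.02 and 0.03 m) or (value of joint bin_right above 0.2 rad and x of round_stop in the frame of bin_right_back between -0.06 and 0.045 m and y of round_stop in the frame of bin_right_back between -0.09 and 0.09 m and z of round_stop in the frame of bin_right_back between -0.02 and 0.03 m)).
It fails at once if a bystander is moved by more than 30 mm (distance of any of hammer, can, wrench, magnet, offcut from where it was at the start of the episode above 0.03 m).
It also fails if it takes over 72 s, if anything falls off the work surface, if the arm or the gripper's body presses on something with over 40 N, if the wrist force passes 120 N, or if a joint passes its speed limit or range.

## Working session

There is one attempt and no reset: what is moved stays moved. The work goes in short steps, Python scripts to look and compute and a tool call to move; the robot and the scene stay as the last step left them, time stands still between calls to the robot, and variables do not carry over. Pictures are saved under pics/ and viewed, at most 10 in all, crops included, and the job is handed in when it is done.

Besides the shell and the picture viewer there is one more tool, called after "Call:" as name(argument=value, ...), one argument or row to a line, values as JSON. arm_command: Moves the arm, as the interface text tells. Its arguments: {"type":"object","properties":{"rows":{"type":"array","items":{"type":"object","properties":{"fingers":{"type":"number"},"xyz":{"type":"array","items":{"type":"number"}},"turn":{"type":"array","items":{"type":"number"}}}}},"squeeze":{"type":"number"}},"required":["rows"]}

```bash
ls; mkdir -p pics
cat > h.py <<'E'
import numpy as np,cv2
from scipy.spatial.transform import Rotation as R
from station import state,camera,r,regions_of,place_of
def pose(c,s=None):
    if 'hand_eye' in c:
        T=np.eye(4);T[:3,:3]=R.from_rotvec(s['ee_rot']).as_matrix();T[:3,3]=s['ee_pos'];return T@np.array(c['hand_eye'])
    T=np.eye(4);a=np.array(c['attitude']);T[:3,:3]=a if a.shape==(3,3) else R.from_rotvec(a).as_matrix();T[:3,3]=c['eye'];return T
def cloud(c,T):
    K=np.array(c['K']);d=c['depth'];v,u=np.mgrid[:480,:640]
    p=np.stack([(u-K[0,2])/K[0,0]*d,(v-K[1,2])/K[1,1]*d,d],-1)
    return p@T[:3,:3].T+T[:3,3]
def save(c,n): cv2.imwrite('pics/'+n+'.png',c['pixels'][:,:,::-1])
E
python3 - <<'E'
from h import *
s=state();print(s)
for n in('scene','side'):
    c=camera(n);save(c,n+'0');T=pose(c);P=cloud(c,T);print(n,c['eye'],c['attitude'])
    for t in['stop','round_stop','frame','bin_left_lip','bin_left_hinge','bin_right_lip','bin_right_hinge','bin_left_back','bin_right_back']:
        for q in place_of(n,t)[:3]:
            x,y=np.round(q['xy']).astype(int)
            print(t,round(q['conf'],2),x,y,P[y,x].round() if 0<=x<640 and 0<=y<480 else '')
E
```

```text
pics
{'time': 0.0, 'joints': array([-1.3637163 ,  0.3117413 ,  0.01405242,  1.51301936, -0.00437945,
        1.31919304, -0.02722325]), 'qvel': array([ 1.58558267e-03,  2.72185556e-03, -1.31681883e-03, -9.35073558e-04,
        8.31538192e-05, -6.56695981e-04, -2.86792453e-03]), 'joint_efforts': array([ 4.38284151e-04, -3.79923677e+01,  1.46275959e-01, -2.30589187e+01,
        1.21396588e-02,  1.35881687e-02, -5.56294509e-06]), 'ee_pos': array([135.3500951 , 532.77039304, 403.62739305]), 'ee_rot': array([-0.38975422, -3.1171632 ,  0.00365303]), 'wrist_force': array([-0.84383627, -1.18912968,  0.80156892]), 'torque': array([-0.00305444,  0.00924425, -0.00112074]), 'finger_force': 0.0, 'width': 85.45839678234175}
scene [1185.96589631 -444.64894445  773.55617566] [-2.02478456 -1.090641    0.54830197]
stop 0.92 371 322 [738. -30.  81.]
stop 0.89 264 249 [385. -67.  28.]
stop 0.7 186 395 [ 659. -371.   35.]
round_stop 0.59 286 348 [ 701. -192.   81.]
frame 0.8 428 238 [578. 275.  35.]
bin_left_lip 0.71 355 255 [611.  26. 127.]
bin_left_lip 0.46 373 324 [738. -25.  73.]
bin_left_hinge 0.82 
[... 241 characters left out ...]
-199.   76.]
side [-106.03595791 -595.9471332  1018.78256641] [-2.2474688   0.94338989 -0.3418656 ]
stop 0.97 365 314 [ 421. -204.   36.]
stop 0.95 301 299 [360. -72.  22.]
stop 0.79 254 239 [410. 143.  10.]
round_stop 0.79 425 250 [ 650. -187.   36.]
frame 0.76 248 180 [523. 293.  34.]
bin_left_lip 0.56 348 186 [613.  24. 127.]
bin_left_hinge 0.88 346 220 [604.  18.  22.]
bin_right_lip 0.82 394 232 [ 573. -147.  130.]
bin_right_lip 0.63 305 170 [661. 219.  26.]
bin_right_lip 0.33 393 268 [ 566. -162.   24.]
bin_right_hinge 0.79 395 266 [ 569. -165.   31.]
bin_right_hinge 0.22 378 204 [617. -65. 125.]
bin_left_back 0.91 376 199 [684.  -8.  55.]
bin_right_back 0.73 426 244 [ 651. -186.   56.]
```

View pics/scene0.png

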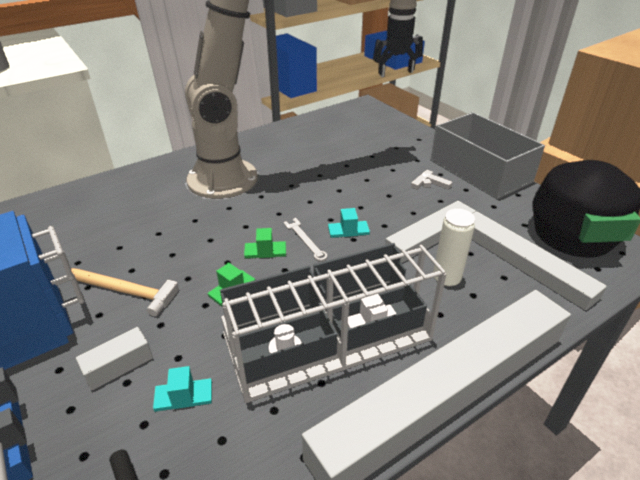

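View pics/side0.png

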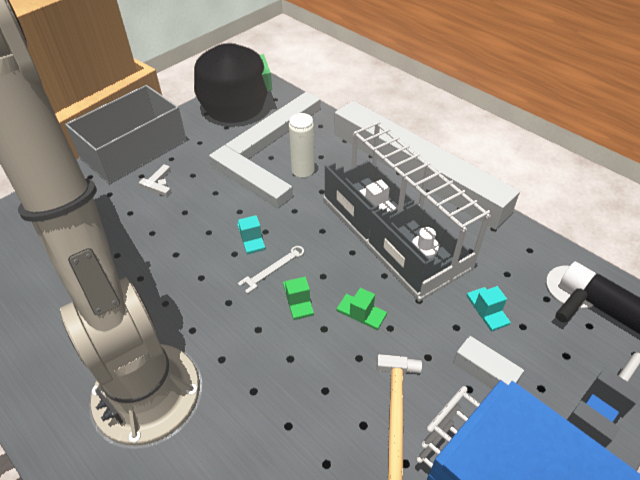

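The T-stop is in the left bin (scene 372,308; side 376,190), and the round stop is in the right one (scene 284,335). The frame's short rail runs from side (212,155) to (290,195), with the can behind it at (302,145). Next I'll measure the geometry.

```bash
cat > m.py <<'E'
from h import *
for n in('scene','side'):
    c=camera(n);P=cloud(c,pose(c));K=np.array(c['K'])
    reg=regions_of(n,'frame')
    print(n,[(round(q['conf'],2),q['xy'],q['pixels'].sum()) for q in reg])
    M=np.zeros((480,640),bool)
    for q in reg:
        if q['conf']>.5 : M|=q['pixels']
    Z=P[...,2];V=c['depth']>0
    Q=P[M&V&(abs(Z-40)<4)]
    print(' top n',len(Q),'z',np.median(Q[:,2]))
    np.save(n+'_fr.npy',Q)
    # bin front lips
    B=P[V&(Z>120)&(Z<135)&(P[...,0]>480)&(P[...,0]<680)&(P[...,1]>-300)&(P[...,1]<150)]
    np.save(n+'_lip.npy',B)
    for t in('bin_left','can','stop'):
        for q in regions_of(n,t)[:4]:
            p=P[q['pixels']&V];print(t,round(q['conf'],2),q['xy'],len(p),p.min(0).round(),p.max(0).round(),np.median(p,0).round())
E
python3 m.py
python3 - <<'E'
import numpy as np,cv2
A=np.zeros((600,800,3),np.uint8);A[:,:400]=20
f=lambda p,y0:(int(y0),)
for n,col in(('scene',(0,255,255)),('side',(255,100,255))):
    for q in np.load(n+'_fr.npy'):   # frame: x 450..850,y 50..450 at 1px/mm ->left
        a=int((350-q[1])),int((q[0]-400))
        if 0<=a[0]<400 and 0<=a[1]<600:A[a[1],a[0]]=col
    for q in np.load(n+'_lip.npy'):
        a=int(400+200-q[1]),int((q[0]-450)*2)
        if 400<=a[0]<800 and 0<=a[1]<600:A[a[1],a[0]]=col
cv2.imwrite('pics/top.png',A)
E
```

```text
scene [(0.93, [516.8, 252.1], np.int64(5854)), (0.48, [277.4, 324.6], np.int64(7292))]
 top n 3862 z 40.38235311526256
bin_left 0.96 [373.9, 293.9] 5747 [ 474. -117.   -2.] [770. 197. 193.] [667.  28.  60.]
bin_left 0.24 [275.5, 323.8] 6657 [ 548. -279.   16.] [723. -70. 191.] [ 628. -165.   53.]
can 0.67 [453.6, 242.4] 2006 [575. 212.  -0.] [709. 318. 174.] [692. 227. 118.]
stop 0.93 [350.2, 224.0] 784 [367. 106.  -2.] [459. 219.  58.] [424. 153.  13.]
stop 0.87 [223.1, 277.4] 654 [ 403. -242.   -2.] [ 548. -130.  128.] [ 440. -189.   43.]
stop 0.79 [264.5, 247.5] 803 [ 326. -109.   -4.] [408.  -4.  58.] [377. -60.  12.]
stop 0.65 [370.6, 313.4] 781 [670. -46.  21.] [758.  66. 182.] [698.  -5.  68.]
side [(0.67, [409.7, 244.4], np.int64(4686)), (0.63, [259.0, 152.7], np.int64(4441))]
 top n 3078 z 40.14810135405952
bin_left 0.75 [356.7, 192.7] 3216 [586. -95.  -3.] [831. 187. 142.] [624.  35.  66.]
can 0.83 [304.3, 143.6] 1421 [640. 211.   0.] [776. 403. 175.] [659. 226. 112.]
stop 0.92 [364.2, 309.3] 1148 [ 403. -234.   -3.] [ 478. -130.   59.] [ 431. -190.   14.]
stop 0.82 [301.0, 296.7] 911 [ 321. -111.   -4.] [392.  -4.  59.] [355. -71.  28.]
stop 0.78 [490.5, 307.4] 1194 [ 593. -427.   -3.] [ 702. -315.   60.] [ 625. -381.   17.]
stop 0.66 [380.1, 196.7] 564 [616. -82.  17.] [739.  63. 126.] [698.  -8.  61.]
```

View pics/top.png

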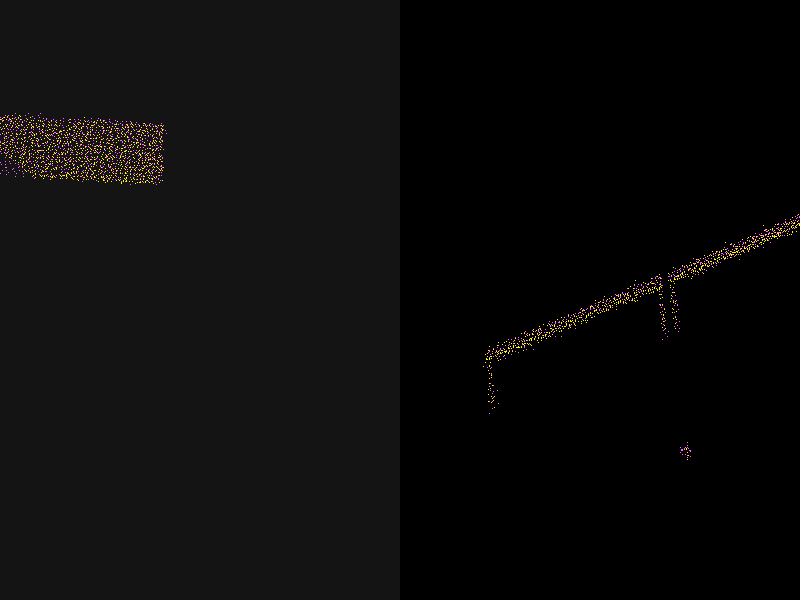

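Run:
```python
from h import *
for n in('scene','side'):
    Q=np.load(n+'_fr.npy');Q=Q[(Q[:,1]>185)&(Q[:,1]<330)&(Q[:,0]<600)&(Q[:,0]>480)]
    e=[]
    for y in range(195,330,6):
        q=Q[abs(Q[:,1]-y)<3]
        if len(q)>20:e.append([y,np.percentile(q[:,0],2),np.percentile(q[:,0],98)])
    e=np.array(e)
    for k in(1,2):
        p=np.polyfit(e[:,0],e[:,k],1);print(n,'rail edge x=',p,'at y250',np.polyval(p,250),'rms',np.std(e[:,k]-np.polyval(p,e[:,0])))
    print('end y',np.percentile(np.load(n+'_fr.npy')[:,1],[0,.5]), Q[:,1].min())
    B=np.load(n+'_lip.npy');B=B[(B[:,1]>-55)&(B[:,1]<105)&(B[:,0]>570)&(B[:,0]<650)]
    p=np.polyfit(B[:,1],B[:,0],1)
    for _ in range(4):
        res=B[:,0]-np.polyval(p,B[:,1]);B=B[abs(res)<6];p=np.polyfit(B[:,1],B[:,0],1)
    print('lip x=',p,'at25',np.polyval(p,25),'z',np.percentile(B[:,2],[50,90]),np.arctan(p[0]))
    L=np.load(n+'_lip.npy');print('y ext',L[(L[:,0]>570)&(L[:,0]<650)][:,1].max())
s=state();print(R.from_rotvec(s['ee_rot']).as_matrix().round(3),s['time'])
c=camera('wrist');print(np.array(c['hand_eye']).round(2))
```

```text
scene rail edge x= [-4.49047755e-02  5.34972840e+02] at y250 523.746646414485 rms 1.6540847086718125
scene rail edge x= [-7.08436973e-02  5.97084779e+02] at y250 579.3738546506095 rms 1.9865505485275314
end y [186.0456267 189.5279655] 186.04562670469772
lip x= [2.13803328e-01 6.04614820e+02] at25 609.9599032570723 z [126.48609416 129.29531766] 0.21063207971307454
y ext 116.00972579078677
side rail edge x= [-5.39700421e-02  5.34931175e+02] at y250 521.438664775618 rms 1.393846671209012
side rail edge x= [-5.64604527e-02  5.92147739e+02] at y250 578.0326260022865 rms 1.9138829798190384
end y [-246.86638307 -235.78298898] 186.31295238336554
lip x= [2.21504008e-01 6.03260767e+02] at25 608.7983670696142 z [127.26959962 130.1146485 ] 0.21798442618521263
y ext 112.03990754209224
[[-0.969  0.246  0.   ]
 [ 0.246  0.969  0.   ]
 [-0.     0.    -1.   ]] 1.5
[[ 0.   -0.95 -0.3  76.46]
 [ 1.    0.    0.    0.63]
 [-0.   -0.3   0.95 31.01]
 [ 0.    0.    0.    1.  ]]
```

Call:
arm_command(
  rows=[
    {"fingers": 255,"xyz": [0.028,-0.029,0],"turn": [0,0,0.005]},
    {"fingers": 255,"xyz": [0.028,-0.029,0],"turn": [0,0,0.005]},
    {"fingers": 255,"xyz": [0.028,-0.029,0],"turn": [0,0,0.005]},
    {"fingers": 255,"xyz": [0.028,-0.029,0],"turn": [0,0,0.005]},
    {"fingers": 255,"xyz": [0.028,-0.029,0],"turn": [0,0,0.005]},
    {"fingers": 255,"xyz": [0.028,-0.029,0],"turn": [0,0,0.005]},
    {"fingers": 255,"xyz": [0.028,-0.029,0],"turn": [0,0,0.005]},
    {"fingers": 255,"xyz": [0.028,-0.029,0],"turn": [0,0,0]},
  ],
)

```text
time: 2.22
ee_pos: [360.4, 299.4, 405.1]
ee_rot: [0.334, 3.123, 0.002]
wrist_force: [0.1, 0.8, -0.2]
width: -0.2
finger_force: 0.0
```

Call:
arm_command(
  rows=[
    {"fingers": 255,"xyz": [0.028,-0.029,0],"turn": [0,0,0]},
    {"fingers": 255,"xyz": [0.028,-0.029,0],"turn": [0,0,0]},
    {"fingers": 255,"xyz": [0.028,-0.029,0],"turn": [0,0,0]},
    {"fingers": 255,"xyz": [0.028,-0.029,0],"turn": [0,0,0]},
    {"fingers": 255,"xyz": [0.028,-0.029,0],"turn": [0,0,0]},
    {"fingers": 255,"xyz": [0.025,-0.029,0],"turn": [0,0,0]},
    {"fingers": 255,"xyz": [0.02,-0.02,0],"turn": [0,0,0]},
    {"fingers": 255,"xyz": [0,0,0],"turn": [0,0,0]},
  ],
)

```text
time: 2.88
ee_pos: [547.7, 99.7, 404.8]
ee_rot: [0.353, 3.117, -0.009]
wrist_force: [0.2, -0.7, -0.3]
width: 0.2
finger_force: 0.0
```

Call:
arm_command(
  rows=[
    {"fingers": 255,"xyz": [0.02,-0.02,-0.01],"turn": [0,0,0.012]},
    {"fingers": 255,"xyz": [0.02,-0.02,-0.01],"turn": [0,0,0]},
    {"fingers": 255,"xyz": [0.02,-0.02,-0.015],"turn": [0,0,0]},
    {"fingers": 255,"xyz": [0.02,-0.018,-0.015],"turn": [0,0,0]},
    {"fingers": 255,"xyz": [0,0,-0.01],"turn": [0,0,0]},
    {"fingers": 255,"xyz": [0,0,0],"turn": [0,0,0]},
    {"fingers": 255,"xyz": [0,0,0],"turn": [0,0,0]},
    {"fingers": 255,"xyz": [0,0,0],"turn": [0,0,0]},
  ],
)

```text
time: 3.55
ee_pos: [624.1, 31.0, 345.5]
ee_rot: [0.312, 3.126, 0.003]
wrist_force: [-0.2, -0.6, -0.4]
width: -0.0
finger_force: 0.0
```

Run:
```python
from h import *
s=state();c=camera('wrist');save(c,'w1');T=pose(c,s);P=cloud(c,T);V=c['depth']>0
print(s['ee_pos'],s['ee_rot'])
B=P[V&(P[...,2]>122)&(P[...,2]<136)&(P[...,0]>570)&(P[...,0]<650)&(P[...,1]>-55)&(P[...,1]<105)]
p=np.polyfit(B[:,1],B[:,0],1)
for _ in range(5): B=B[abs(B[:,0]-np.polyval(p,B[:,1]))<5];p=np.polyfit(B[:,1],B[:,0],1)
print(len(B),p,np.polyval(p,25),np.median(B[:,2]))
```

```text
[624.08426362  31.01502776 345.51404244] [3.12219372e-01 3.12556327e+00 2.90517839e-03]
4416 [2.12620198e-01 6.03918098e+02] 609.2336028115301 127.43149206170874
```

View pics/w1.png

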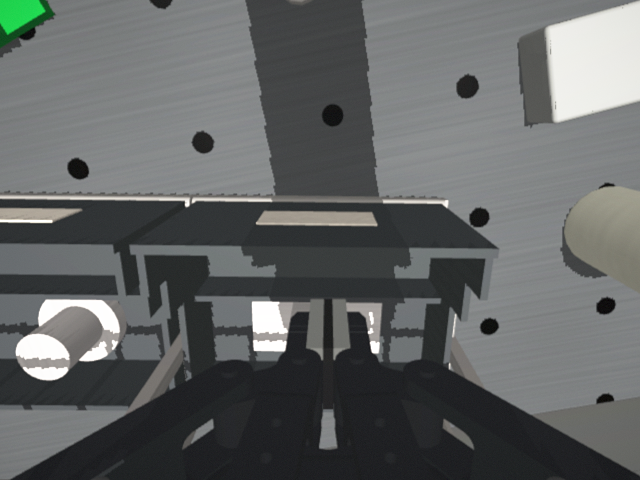

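Call:
arm_command(
  rows=[
    {"fingers": 255,"xyz": [0.004,-0.007,0],"turn": [0,0,-0.013]},
    {"fingers": 255,"xyz": [0,0,-0.02],"turn": [0,0,0]},
    {"fingers": 255,"xyz": [0,0,-0.02],"turn": [0,0,0]},
    {"fingers": 255,"xyz": [0,0,-0.02],"turn": [0,0,0]},
    {"fingers": 255,"xyz": [0,0,-0.02],"turn": [0,0,0]},
    {"fingers": 255,"xyz": [0,0,0],"turn": [0,0,0]},
    {"fingers": 255,"xyz": [0,0,0],"turn": [0,0,0]},
    {"fingers": 255,"xyz": [0,0,0],"turn": [0,0,0]},
  ],
)

```text
time: 4.27
ee_pos: [629.1, 22.1, 266.5]
ee_rot: [0.336, 3.121, 0.001]
wrist_force: [0.3, 0.1, 0.9]
width: 0.1
finger_force: 0.0
```

Call:
arm_command(
  rows=[
    {"fingers": 255,"xyz": [-0.0049,0.001,0],"turn": [0,0,0]},
    {"fingers": 255,"xyz": [-0.0194,0.0042,0.0006],"turn": [-0.017,-0.078,0]},
    {"fingers": 255,"xyz": [0,0,0],"turn": [0,0,0]},
    {"fingers": 255,"xyz": [-0.0194,0.0042,-0.001],"turn": [-0.017,-0.078,0]},
    {"fingers": 255,"xyz": [0,0,0],"turn": [0,0,0]},
    {"fingers": 255,"xyz": [-0.0194,0.0042,-0.0026],"turn": [-0.017,-0.078,0]},
    {"fingers": 255,"xyz": [0,0,0],"turn": [0,0,0]},
    {"fingers": 255,"xyz": [0,0,0],"turn": [0,0,0]},
  ],
)

```text
time: 4.93
ee_pos: [565.6, 35.9, 263.2]
ee_rot: [0.311, 2.888, -0.035]
wrist_force: [0.1, 1.0, -0.0]
width: 0.3
finger_force: 0.0
```

```bash
cat > b.py <<'E'
from h import *
H=np.array([607,26,18.]);X=np.array([.977,-.213,0]);Y=np.array([.213,.977,0])
def chk(n='side'):
    s=state();c=camera(n);P=cloud(c,pose(c,s));V=c['depth']>0
    D=P-H;x=D@X;y=D@Y;z=D[...,2]
    for lo,hi in((-80,-40),(40,80)):
        m=V&(y>lo)&(y<hi)&(x>-110)&(x<12)&(z>15)&(z<125)
        a=x[m];b=z[m]
        # front wall outside: tilt from min envelope; histogram over radius angle
        th=np.arctan2(-a,b);h,e=np.histogram(th,np.arange(-.1,.95,.03))
        print(n,(lo,hi),[(round(float(u),2),int(v)) for u,v in zip(e,h) if v>15])
    return c,s
E
python3 - <<'E'
from b import *
c,s=chk('side');save(c,'s2');c,s=chk('wrist')
E
```

```text
side (-80, -40) [(0.17, 21), (0.2, 105), (0.23, 61)]
side (40, 80) [(0.17, 17), (0.2, 82), (0.23, 74)]
wrist (-80, -40) [(0.17, 486), (0.2, 3838), (0.23, 6916)]
wrist (40, 80) [(0.17, 207), (0.2, 1549), (0.23, 9573)]
```

Call:
arm_command(
  rows=[
    {"fingers": 255,"xyz": [-0.0191,0.0041,-0.0041],"turn": [-0.017,-0.078,0]},
    {"fingers": 255,"xyz": [0,0,0],"turn": [0,0,0]},
    {"fingers": 255,"xyz": [-0.0186,0.004,-0.0057],"turn": [-0.017,-0.078,0]},
    {"fingers": 255,"xyz": [0,0,0],"turn": [0,0,0]},
    {"fingers": 255,"xyz": [-0.0182,0.004,-0.0072],"turn": [-0.017,-0.078,0]},
    {"fingers": 255,"xyz": [0,0,0],"turn": [0,0,0]},
    {"fingers": 255,"xyz": [-0.0176,0.0038,-0.0087],"turn": [-0.017,-0.078,0]},
    {"fingers": 255,"xyz": [0,0,0],"turn": [0,0,0]},
  ],
)

```text
time: 5.7
ee_pos: [490.6, 52.7, 235.0]
ee_rot: [0.273, 2.574, -0.082]
wrist_force: [-0.1, -0.6, -0.7]
width: 0.0
finger_force: 0.0
```

Call:
arm_command(
  rows=[
    {"fingers": 255,"xyz": [-0.0126,0.0027,-0.0075],"turn": [-0.0126,-0.0586,0]},
    {"fingers": 255,"xyz": [0,0,0],"turn": [0,0,0]},
    {"fingers": 255,"xyz": [-0.0082,0.0018,-0.0053],"turn": [-0.0085,-0.039,0]},
    {"fingers": 255,"xyz": [0,0,0],"turn": [0,0,0]},
    {"fingers": 255,"xyz": [0,0,0],"turn": [0,0,0]},
    {"fingers": 255,"xyz": [0,0,0],"turn": [0,0,0]},
    {"fingers": 255,"xyz": [0,0,0],"turn": [0,0,0]},
    {"fingers": 255,"xyz": [0,0,0],"turn": [0,0,0]},
  ],
)

```text
time: 6.37
ee_pos: [487.6, 49.9, 231.7]
ee_rot: [0.284, 2.552, -0.101]
wrist_force: [5.6, 1.6, 0.7]
width: -0.0
finger_force: 2.3
```

Run:
```python
from b import *
c,s=chk('side');save(c,'s3');c,s=chk('wrist');save(c,'w3')
c=camera('scene');save(c,'c3')
```

```text
side (-80, -40) [(0.5, 17), (0.53, 20), (0.56, 16)]
side (40, 80) []
wrist (-80, -40) [(0.38, 67), (0.53, 2861), (0.56, 7546), (0.59, 3337)]
wrist (40, 80) [(0.53, 1690), (0.56, 3033), (0.59, 8402)]
```

View pics/w3.png

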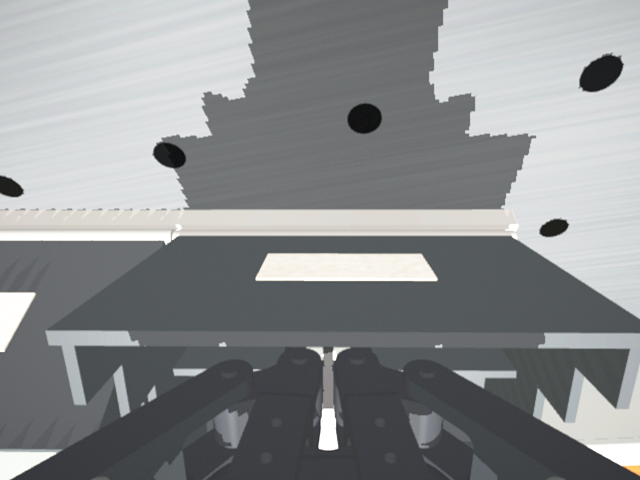

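Call:
arm_command(
  rows=[
    {"fingers": 255,"xyz": [-0.004,0.001,-0.002],"turn": [0,0,0]},
    {"fingers": 255,"xyz": [-0.004,0.001,-0.002],"turn": [0,0,0]},
    {"fingers": 255,"xyz": [0,0,0],"turn": [0,0,0]},
    {"fingers": 255,"xyz": [0,0,0],"turn": [0,0,0]},
    {"fingers": 255,"xyz": [0,0,0],"turn": [0,0,0]},
    {"fingers": 255,"xyz": [0,0,0],"turn": [0,0,0]},
    {"fingers": 255,"xyz": [0,0,0],"turn": [0,0,0]},
    {"fingers": 255,"xyz": [0,0,0],"turn": [0,0,0]},
  ],
)

```text
time: 7.18
ee_pos: [481.2, 51.2, 229.1]
ee_rot: [0.285, 2.547, -0.101]
wrist_force: [9.3, -0.6, 1.3]
width: -0.2
finger_force: 4.0
```

Run:
```python
from b import *
c,s=chk('wrist');print(s['joints'].round(3),R.from_rotvec(s['ee_rot']).as_matrix().round(3))
c,s=chk('scene');
```

```text
wrist (-80, -40) [(0.44, 73), (0.56, 164), (0.59, 3370), (0.62, 1241), (0.65, 8223)]
wrist (40, 80) [(0.59, 1912), (0.62, 1074), (0.65, 8793), (0.68, 76)]
[-0.727  0.275  0.559  2.208  0.553  0.202  0.609] [[-0.816  0.224  0.533]
 [ 0.182  0.974 -0.132]
 [-0.549 -0.011 -0.836]]
scene (-80, -40) [(0.56, 60), (0.59, 173), (0.62, 147), (0.65, 32)]
scene (40, 80) [(0.56, 41), (0.59, 139), (0.62, 200), (0.65, 48)]
```

Call:
arm_command(
  rows=[
    {"fingers": 255,"xyz": [0.004,-0.001,0.001],"turn": [0,0,0]},
    {"fingers": 255,"xyz": [0,0,0],"turn": [0,0,0]},
    {"fingers": 255,"xyz": [-0.004,0.001,0.015],"turn": [0,0,0]},
    {"fingers": 255,"xyz": [-0.004,0.001,0.015],"turn": [0,0,0]},
    {"fingers": 255,"xyz": [-0.004,0.001,0.015],"turn": [0,0,0]},
    {"fingers": 255,"xyz": [-0.004,0.001,0.015],"turn": [0,0,0]},
    {"fingers": 255,"xyz": [0,0,0.02],"turn": [0,0,0]},
    {"fingers": 255,"xyz": [0,0,0.02],"turn": [0,0,0]},
  ],
)

```text
time: 7.95
ee_pos: [462.7, 54.0, 325.7]
ee_rot: [0.285, 2.564, -0.107]
wrist_force: [-0.0, 0.1, 1.4]
width: 0.3
finger_force: 0.0
```

Call:
arm_command(
  rows=[
    {"fingers": 0,"xyz": [0,0,0.02],"turn": [0,0,0]},
    {"fingers": 0,"xyz": [0,0,0.01],"turn": [0,0,0]},
    {"fingers": 0,"xyz": [0,0,0.01],"turn": [0,0,0]},
    {"fingers": 0,"xyz": [0,0,0],"turn": [0,0,0]},
    {"fingers": 0,"xyz": [0,0,0],"turn": [0,0,0]},
    {"fingers": 0,"xyz": [0,0,0],"turn": [0,0,0]},
    {"fingers": 0,"xyz": [0,0,0],"turn": [0,0,0]},
    {"fingers": 0,"xyz": [0,0,0],"turn": [0,0,0]},
  ],
)

```text
time: 8.62
ee_pos: [464.0, 54.3, 365.5]
ee_rot: [0.284, 2.558, -0.105]
wrist_force: [-0.2, 0.3, 0.8]
width: 85.4
finger_force: 0.0
```

Run:
```python
from b import *
c,s=chk('wrist');print(s['ee_pos'],s['ee_rot'],s['joints'].round(3));save(c,'w4')
P=cloud(c,pose(c,s));np.save('w4P.npy',P)
for q in regions_of('wrist','stop')+regions_of('wrist','bin_left'): print(q['conf'],q['xy'],q['pixels'].sum())
```

```text
wrist (-80, -40) [(0.44, 38), (0.5, 55), (0.56, 110), (0.59, 258), (0.62, 503), (0.65, 321)]
wrist (40, 80) [(0.38, 41), (0.5, 53), (0.53, 56), (0.56, 58), (0.59, 252), (0.62, 505), (0.65, 369)]
[463.96097302  54.34269599 365.53543397] [ 0.28373939  2.55849949 -0.10540863] [-0.748 -0.009  0.487  2.068  0.476  0.625  0.766]
0.77 [344.8, 242.0] 6914
0.61 [600.3, 29.6] 5107
0.27 [348.9, 199.2] 49565
0.16 [618.1, 166.7] 7778
0.94 [345.9, 196.0] 49907
```

View pics/w4.png

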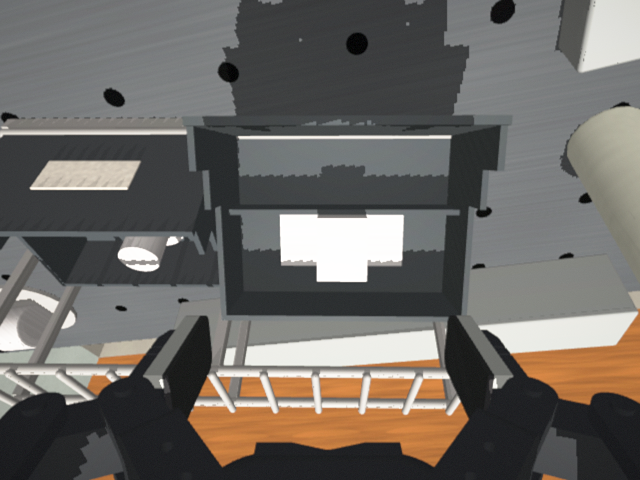

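Run:
```python
from b import *
P=np.load('w4P.npy');im=cv2.imread('pics/w4.png')
m=np.zeros((480,640),bool);m[205:290,270:412]=True;m&=(im.min(2)>200)
p=P[m];
t=P[235:278,322:362].reshape(-1,3)  # block top
c=t.mean(0);n=np.linalg.svd(t-c)[2][2];n*=np.sign(n[2]);print('top plane',n.round(3),'tilt',np.arccos(n[2]),c.round(1))
t=p[abs((p-c)@n)<4];print(len(t))
f=p[abs((p-c)@n+44)<5]
n2=np.linalg.svd(f-f.mean(0))[2][2];print('foot n',n2,len(f))
Yb=Y-n*(Y@n);Yb/=np.linalg.norm(Yb);Xb=np.cross(Yb,n)
for q in(t,f):
    u,v=(q-c)@Xb,(q-c)@Yb
    print('x',np.percentile(u,[1,99]).round(1),'y',np.percentile(v,[1,99]).round(1), cv2.minAreaRect(np.c_[u,v].astype(np.float32)))
print('Xb',Xb,'Yb',Yb)
a=(np.percentile((t-c)@Xb,[1,99]).mean(),np.percentile((t-c)@Yb,[1,99]).mean());O=c+a[0]*Xb+a[1]*Yb
print('topcentre',O,'origin',O-54*n,'bin coords of origin',[(O-54*n-H)@X,(O-54*n-H)@Y,(O-54*n-H)[2]])
```

```text
top plane [0.209 0.977 0.03 ] tilt 1.5403137792903403 [641.6  20.9 121. ]
742
foot n [-0.61560825  0.12825634  0.77754536] 552
x [-205.8   16.6] y [-202.3   15.8] ((-87.43155670166016, -70.1644287109375), (352.0971984863281, 44.21611785888672), 40.9895133972168)
x [ 4.5 36.6] y [29.  49.8] ((20.831424713134766, 39.400238037109375), (3.7056772708892822, 38.79316711425781), 58.194393157958984)
Xb [ 0.97025587 -0.21152968  0.11772315] Yb [ 0.12150477  0.00492237 -0.99257864]
topcentre [538.4574536   40.43232587 202.40537198] origin [527.15091372 -12.34506976 200.75956932] bin coords of origin [np.float64(-69.84505743745943), np.float64(-54.47098853095186), np.float64(182.7595693217697)]
```

Run:
```python
from b import *
P=np.load('w4P.npy');im=cv2.imread('pics/w4.png')
f=np.r_[P[219:258,285:312].reshape(-1,3),P[219:258,373:399].reshape(-1,3)]
c=f.mean(0);n=np.linalg.svd(f-c)[2][2];n*=np.sign(n[2]);print('foot n',n.round(3),'tilt',np.arccos(n[2]),'rms',np.std((f-c)@n),'yaw',np.arctan2(-n[1],-n[0])-0)
Xb=X-n*(X@n);Xb/=np.linalg.norm(Xb);Yb=np.cross(n,Xb)
m=np.zeros((480,640),bool);m[205:292,270:412]=True;m&=(im.min(2)>190)
p=P[m];h=(p-c)@n;print(np.histogram(h,np.arange(-15,60,5)))
for k,w in((0,3),(44,3)):
    q=p[abs(h-k)<w];u,v=(q-c)@Xb,(q-c)@Yb
    print(k,len(q),'x',np.percentile(u,[1,99]).round(1),'y',np.percentile(v,[1,99]).round(1))
    cen=c+n*k+Xb*np.percentile(u,[1,99]).mean()+Yb*np.percentile(v,[1,99]).mean()
    o=cen-n*(10+k);print('origin',o.round(1),'bin',((o-H)@X).round(1),((o-H)@Y).round(1),(o-H)[2].round(1), 'binlocal x,z',(o-H)@Xb,(o-H)@n)
print(Xb.round(3),Yb.round(3))
s=state();print(R.from_rotvec(s['ee_rot']).as_matrix().round(3))
```

```text
foot n [ 0.602 -0.126  0.789] tilt 0.6621511480664 rms 9.171345705521285 yaw 2.934569412477178
(array([633, 834, 816, 780, 780, 809, 661, 353, 348, 149,  47,   0,   0,
         0]), array([-15, -10,  -5,   0,   5,  10,  15,  20,  25,  30,  35,  40,  45,
        50,  55]))
0 903 x [-45.4   3.6] y [-49.4  49.2]
origin [642.8  20.7  88.9] bin 36.2 2.4 70.9 binlocal x,z -15.073840605693508 78.14891925808925Traceback (most recent call last):
  File "<stdin>", line 10, in <module>
    return _quantile_unchecked(
        a, q, axis, out, overwrite_input, method, keepdims, weights)
    return _ureduce(a,
                    func=_quantile_ureduce_func,
    ...<5 lines>...
                    overwrite_input=overwrite_input,
                    method=method)
    r = func(a, **kwargs)
    result = _quantile(arr,
                       quantiles=q,
    ...<2 lines>...
                       out=out,
                       weights=wgt)
    slices_having_nans = np.isnan(arr[-1, ...])
                                  ~~~^^^^^^^^^
IndexError: index -1 is out of bounds for axis 0 with size 0
```

```bash
python3 - <<'E'
from b import *
P=np.load('w4P.npy');D=P-H
B=np.stack([D@X,D@Y,D[...,2]],-1)
th=.65
for col in(255,298,342):
    print(col)
    for r_ in range(195,300,6):
        b=B[r_,col];print(r_,b.round(),'local x,z',(b[0]*np.cos(th)+b[2]*np.sin(th)).round(),(-b[0]*np.sin(th)+b[2]*np.cos(th)).round())
E
python3 - <<'E'
import cv2
im=cv2.imread('pics/w4.png')[190:330,200:480]
cv2.imwrite('pics/w4c.png',cv2.convertScaleAbs(cv2.resize(im,None,fx=2.8,fy=2.8,interpolation=cv2.INTER_CUBIC),alpha=.6))
E
```

```text
255
195 [ 39. -69.  36.] local x,z 53.0 5.0
201 [ 43. -69.  39.] local x,z 58.0 5.0
207 [ 30. -65.  59.] local x,z 60.0 29.0
213 [ 25. -62.  71.] local x,z 62.0 41.0
219 [ 56. -70.  47.] local x,z 73.0 4.0
225 [ 60. -70.  51.] local x,z 78.0 4.0
231 [ 63. -70.  55.] local x,z 83.0 5.0
237 [ 67. -70.  58.] local x,z 89.0 5.0
243 [ 72. -70.  61.] local x,z 94.0 5.0
249 [ 75. -70.  65.] local x,z 99.0 7.0
255 [ 81. -71.  67.] local x,z 105.0 4.0
261 [ 85. -71.  70.] local x,z 110.0 5.0
267 [ 88. -71.  74.] local x,z 115.0 6.0
273 [ 92. -71.  78.] local x,z 120.0 6.0
279 [ 98. -72.  80.] local x,z 126.0 4.0
285 [100. -72.  85.] local x,z 131.0 7.0
291 [103. -72.  89.] local x,z 136.0 8.0
297 [ 93. -68. 101.] local x,z 135.0 24.0
298
195 [ 40. -33.  35.] local x,z 53.0 3.0
201 [ 43. -33.  39.] local x,z 58.0 5.0
207 [ 29. -31.  60.] local x,z 59.0 30.0
213 [ 24. -30.  71.] local x,z 62.0 42.0
219 [ 47. -32.  56.] local x,z 71.0 16.0
225 [ 52. -33.  58.] local x,z 76.0 15.0
231 [ 56. -33.  61.] local x,z 81.0 14.0
237 [ 60. -33.  64.] local x,z 86.0 15.0
243 [ 63. -33.  68.] local x,z 91.0
[... 390 characters left out ...]
  3. 35.] local x,z 53.0 3.0
201 [43.  3. 39.] local x,z 58.0 4.0
207 [28.  3. 61.] local x,z 59.0 31.0
213 [24.  3. 71.] local x,z 62.0 42.0
219 [14.  2. 86.] local x,z 63.0 60.0
225 [19.  3. 88.] local x,z 68.0 59.0
231 [22.  3. 91.] local x,z 72.0 59.0
237 [26.  3. 93.] local x,z 77.0 58.0
243 [27.  3. 97.] local x,z 81.0 61.0
249 [31.  3. 99.] local x,z 85.0 60.0
255 [ 35.   3. 102.] local x,z 90.0 60.0
261 [ 38.   3. 105.] local x,z 94.0 60.0
267 [ 43.   3. 107.] local x,z 99.0 59.0
273 [ 46.   3. 110.] local x,z 103.0 60.0
279 [ 49.   3. 113.] local x,z 107.0 60.0
285 [100.   4.  84.] local x,z 131.0 7.0
291 [104.   4.  88.] local x,z 136.0 7.0
297 [ 94.   4. 100.] local x,z 136.0 23.0
```

View pics/w4c.png

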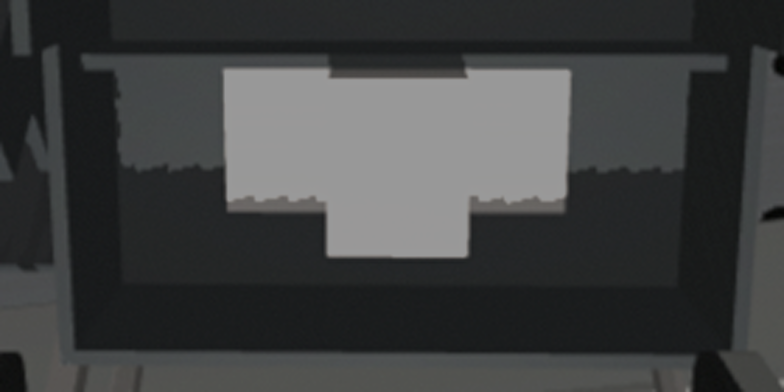

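Call:
arm_command(
  rows=[
    {"fingers": 0,"xyz": [0.014,-0.001,-0.019],"turn": [-0.0054,-0.025,0.012]},
    {"fingers": 0,"xyz": [0.014,-0.001,-0.019],"turn": [-0.0053,-0.024,0]},
    {"fingers": 0,"xyz": [0.013,-0.001,-0.02],"turn": [0,0,0]},
    {"fingers": 0,"xyz": [0,0,0],"turn": [0,0,0]},
    {"fingers": 0,"xyz": [0,0,0],"turn": [0,0,0]},
    {"fingers": 0,"xyz": [0,0,0],"turn": [0,0,0]},
    {"fingers": 0,"xyz": [0,0,0],"turn": [0,0,0]},
    {"fingers": 0,"xyz": [0,0,0],"turn": [0,0,0]},
  ],
)

```text
time: 9.43
ee_pos: [505.5, 51.6, 310.0]
ee_rot: [0.264, 2.505, -0.102]
wrist_force: [0.0, 0.5, 0.5]
width: 85.4
finger_force: 0.0
```

```bash
cat > g.py <<'E'
from b import *
def goal(lx=86.5,y=3,lz=39,th=.65):
    G=H+X*(lx*np.cos(th)-lz*np.sin(th))+Y*y+np.array([0,0,lx*np.sin(th)+lz*np.cos(th)])
    s=state();M=R.from_rotvec(s['ee_rot']).as_matrix()
    print('M',M.round(3).tolist(),'j',s['joints'].round(2),'pos',s['ee_pos'].round(1))
    print('target TCP',(G-155*M[:,2]).round(1),'delta',(G-155*M[:,2]-s['ee_pos']).round(1),'in tool',(M.T@(G-155*M[:,2]-s['ee_pos'])).round(1))
E
python3 -c "
from g import *
goal()"
```

```text
M [[-0.794, 0.212, 0.57], [0.165, 0.977, -0.134], [-0.585, -0.012, -0.811]] j [-0.7   0.16  0.52  2.09  0.48  0.39  0.75] pos [505.5  51.6 310. ]
target TCP [563.5  40.1 227.1] delta [ 58.  -11.6 -83. ] in tool [  0.6   2.  101.9]
```

Call:
arm_command(
  rows=[
    {"fingers": 0,"xyz": [0.0116,-0.0023,-0.0166],"turn": [0,0,0]},
    {"fingers": 0,"xyz": [0.0116,-0.0023,-0.0166],"turn": [0,0,0]},
    {"fingers": 0,"xyz": [0.0116,-0.0023,-0.0166],"turn": [0,0,0]},
    {"fingers": 0,"xyz": [0.0077,-0.0015,-0.0111],"turn": [0,0,0]},
    {"fingers": 0,"xyz": [0,0,0],"turn": [0,0,0]},
    {"fingers": 0,"xyz": [0,0,0],"turn": [0,0,0]},
    {"fingers": 0,"xyz": [0,0,0],"turn": [0,0,0]},
    {"fingers": 0,"xyz": [0,0,0],"turn": [0,0,0]},
  ],
)

```text
time: 10.1
ee_pos: [548.0, 43.4, 249.2]
ee_rot: [0.264, 2.505, -0.103]
wrist_force: [-0.5, 1.1, 0.1]
width: 85.4
finger_force: 0.0
```

```bash
python3 -c "
from g import *
goal()
c,s=chk('wrist');save(c,'w5')"
```

```text
M [[-0.794, 0.212, 0.57], [0.165, 0.977, -0.134], [-0.585, -0.013, -0.811]] j [-0.58  0.34  0.47  2.05  0.41  0.22  0.81] pos [548.   43.4 249.2]
target TCP [563.5  40.1 227.1] delta [ 15.6  -3.3 -22.1] in tool [ 0.   0.4 27.2]
wrist (-80, -40) [(-0.1, 328), (-0.07, 248), (-0.04, 161), (0.32, 46), (0.35, 35), (0.38, 20), (0.41, 78), (0.44, 66), (0.47, 112), (0.5, 155), (0.53, 309), (0.56, 678), (0.59, 2535), (0.62, 2418), (0.65, 1307)]
wrist (40, 80) [(-0.1, 549), (-0.07, 400), (-0.04, 336), (0.35, 17), (0.38, 42), (0.41, 60), (0.44, 63), (0.47, 92), (0.5, 163), (0.53, 257), (0.56, 610), (0.59, 2327), (0.62, 3246), (0.65, 1713)]
```

View pics/w5.png

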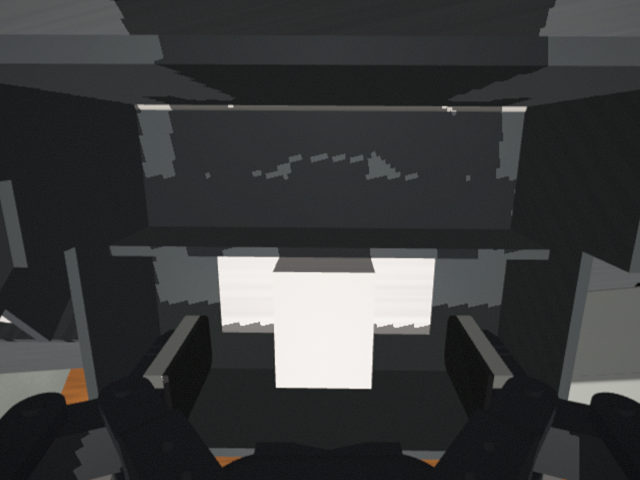

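Call:
arm_command(
  rows=[
    {"fingers": 0,"xyz": [0.007,-0.0018,-0.003],"turn": [0.0054,0.0245,0]},
    {"fingers": 0,"xyz": [0.007,-0.0018,-0.003],"turn": [0.0053,0.0245,0]},
    {"fingers": 0,"xyz": [0.007,-0.0018,-0.003],"turn": [0.0053,0.0245,0]},
    {"fingers": 0,"xyz": [0.007,-0.0016,-0.0037],"turn": [0.0053,0.0245,0]},
    {"fingers": 0,"xyz": [0,0,0],"turn": [0,0,0]},
    {"fingers": 0,"xyz": [0,0,0],"turn": [0,0,0]},
    {"fingers": 0,"xyz": [0,0,0],"turn": [0,0,0]},
    {"fingers": 0,"xyz": [0,0,0],"turn": [0,0,0]},
  ],
)

```text
time: 10.82
ee_pos: [575.4, 36.4, 235.4]
ee_rot: [0.273, 2.607, -0.093]
wrist_force: [-0.5, 0.4, 0.5]
width: 85.5
finger_force: 0.0
```

```bash
python3 -c "
from g import *
goal()"
```

```text
M [[-0.848, 0.211, 0.486], [0.176, 0.977, -0.117], [-0.5, -0.014, -0.866]] j [-0.36  0.4   0.26  1.94  0.28  0.34  0.98] pos [575.4  36.4 235.4]
target TCP [576.5  37.5 235.6] delta [1.1 1.1 0.3] in tool [-0.9  1.3  0.2]
```

Call:
arm_command(
  rows=[
    {"fingers": 255,"xyz": [0,0.001,0.001],"turn": [0,0,0]},
    {"fingers": 255,"xyz": [0,0,0],"turn": [0,0,0]},
    {"fingers": 255,"xyz": [0,0,0],"turn": [0,0,0]},
    {"fingers": 255,"xyz": [0,0,0],"turn": [0,0,0]},
    {"fingers": 255,"xyz": [0,0,0],"turn": [0,0,0]},
    {"fingers": 255,"xyz": [0,0,0],"turn": [0,0,0]},
    {"fingers": 255,"xyz": [0,0,0],"turn": [0,0,0]},
    {"fingers": 255,"xyz": [0,0,0],"turn": [0,0,0]},
  ],
  squeeze=60,
)

```text
time: 11.48
ee_pos: [576.0, 36.5, 236.5]
ee_rot: [0.275, 2.607, -0.094]
wrist_force: [-2.6, -1.6, 3.7]
width: 35.8
finger_force: 62.3
```

Call:
arm_command(
  rows=[
    {"fingers": 255,"xyz": [-0.0071,0.0015,0.0096],"turn": [0,0,0]},
    {"fingers": 255,"xyz": [-0.0071,0.0015,0.0096],"turn": [0,0,0]},
    {"fingers": 255,"xyz": [-0.0071,0.0015,0.0096],"turn": [0,0,0]},
    {"fingers": 255,"xyz": [-0.0071,0.0015,0.0096],"turn": [0,0,0]},
    {"fingers": 255,"xyz": [-0.0071,0.0015,0.0096],"turn": [0,0,0]},
    {"fingers": 255,"xyz": [-0.0071,0.0015,0.0096],"turn": [0,0,0]},
    {"fingers": 255,"xyz": [-0.008,0.001,0.02],"turn": [0,0,0]},
    {"fingers": 255,"xyz": [-0.008,0.001,0.02],"turn": [0,0,0]},
  ],
)

```text
time: 12.15
ee_pos: [515.4, 48.6, 331.5]
ee_rot: [0.272, 2.614, -0.095]
wrist_force: [0.4, -0.5, -3.7]
width: 35.5
finger_force: 61.8
```

Call:
arm_command(
  rows=[
    {"fingers": 255,"xyz": [-0.008,0.002,0.02],"turn": [0,0,0]},
    {"fingers": 255,"xyz": [-0.01,0.002,0.02],"turn": [0,0,0]},
    {"fingers": 255,"xyz": [-0.01,0.002,0.02],"turn": [0,0,0]},
    {"fingers": 255,"xyz": [-0.01,0.002,0.01],"turn": [0,0,0]},
    {"fingers": 255,"xyz": [0,0,0],"turn": [0,0,0]},
    {"fingers": 255,"xyz": [0,0,0],"turn": [0,0,0]},
    {"fingers": 255,"xyz": [0,0,0],"turn": [0,0,0]},
    {"fingers": 255,"xyz": [0,0,0],"turn": [0,0,0]},
  ],
)

```text
time: 12.82
ee_pos: [479.1, 55.8, 401.7]
ee_rot: [0.274, 2.611, -0.095]
wrist_force: [-1.0, 0.1, -2.9]
width: 35.6
finger_force: 62.1
```

Run:
```python
from g import *
s=state();M=R.from_rotvec(s['ee_rot']).as_matrix();print(s['ee_pos'],M.round(3).tolist(),s['joints'].round(2),s['width'])
# needed stop attitude in tool: bin tilt .65 assumed at grasp
print('tilt',np.arccos(-M[2,2]))
# stop axes at grasp in tool frame
Mg=R.from_rotvec([.275,2.607,-.094]).as_matrix();th=.65
n=-X*np.sin(th)+np.array([0,0,np.cos(th)]);Yb=Y;S=np.c_[np.cross(Yb,n),Yb,n]
Sg=Mg.T@S   # stop in tool
yaw=.055
Rz=R.from_euler('z',yaw).as_matrix()
Mt=Rz@Sg.T
d=R.from_matrix(Mt@M.T).as_rotvec();print('target rot',R.from_matrix(Mt).as_rotvec(),'turn needed',d)
o=H+X*(86.5*np.cos(th)-5*np.sin(th))+Y*3+np.array([0,0,86.5*np.sin(th)+5*np.cos(th)])
og=Mg.T@(o-np.array([576,36.5,236.5]));print('stop origin in tool',og)
# target: face x at y; origin 23mm in front
nf=np.array([np.cos(yaw),np.sin(yaw),0]);p0=np.array([520.6,250,0]);a=np.array([-np.sin(yaw),np.cos(yaw),0])
for back in(0,25):
    o_t=p0+a*38-nf*(23+back);print(back,'stop',o_t.round(1),'TCP',(o_t-Mt@og).round(1))
c=camera('wrist');save(c,'w6')
P=cloud(c,pose(c,s));D=(P-s['ee_pos'])@M
np.save('w6D.npy',D)
```

```text
[479.08828957  55.84570668 401.69885608] [[-0.85, 0.212, 0.482], [0.176, 0.977, -0.119], [-0.497, -0.016, -0.868]] [-0.49  0.01  0.25  1.95  0.34  0.75  0.92] 35.64482746958589
tilt 0.5198715242163305
target rot [ 0.09579964 -3.01346889  0.02316414] turn needed [0.05300147 0.64625982 0.25895717]
stop origin in tool [ -4.19559461   1.65726867 189.61440461]
0 stop [495.5 286.7   0. ] TCP [515.3 288.4 188.6]
25 stop [470.6 285.3   0. ] TCP [490.4 287.  188.6]
```

View pics/w6.png

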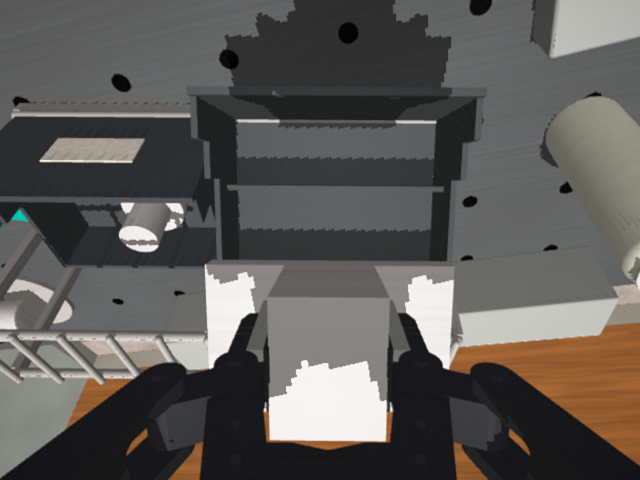

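Run:
```python
from g import *
D=np.load('w6D.npy')
Mg=R.from_rotvec([.275,2.607,-.094]).as_matrix();th=.65
n0=-X*np.sin(th)+np.array([0,0,np.cos(th)]);S=np.c_[np.cross(Y,n0),Y,n0];Sg=Mg.T@S
print('expected stop axes in tool (cols)',Sg.round(3).tolist())
def fit(q):
    for _ in range(3):
        c=np.median(q,0) if _==0 else q.mean(0);n=np.linalg.svd(q-c,full_matrices=False)[2][2];q=q[abs((q-c)@n)<2.5]
    n*=np.sign(-n[2]);return c,n,len(q)
t=D[310:430,280:378].reshape(-1,3);print('top',fit(t))
for nm,w in(('footL',D[275:325,212:250]),('footR',D[275:325,408:448]),('front',D[269:290,295:365])):print(nm,fit(w.reshape(-1,3)))
c,n,_=fit(t);al=np.arctan2(n[0],-n[2]);print('top tilt',al,'expected',np.arctan2(Sg[0,2],-Sg[2,2]))
# block edges in x along column 328
xs=(D[:,300:356,:]);m=abs((xs-c)@n)<3
q=xs[m];e=np.cross([0,1,0],n);print('top extents along x axis',np.percentile((q-c)@e,[1,99]),c+e*0)
m=abs((D[:,:]-c)@n)<3;m[:290]=0;m[445:]=0;m[:,:262]=0;m[:,395:]=0;q=D[m];print('y ext',np.percentile(q[:,1],[1,99]))
```

```text
expected stop axes in tool (cols) [[-0.992, -0.008, 0.127], [-0.009, 1.0, -0.011], [-0.126, -0.012, -0.992]]
top (array([  3.1870554 ,   1.03962826, 136.12759685]), array([ 0.10228477, -0.01290773, -0.99467141]), 4256)
footL (array([  4.69124206, -38.47245964, 180.62609826]), array([ 0.12231561, -0.9024946 , -0.41296777]), 665)
footR (array([  5.04238474,  41.3809134 , 180.43064595]), array([ 0.14991973,  0.07355992, -0.98595792]), 637)
front (array([ 22.49246894,   1.49538171, 160.56823093]), array([-0.98874821, -0.00494598, -0.14950758]), 1465)
top tilt 0.10247253166171648 expected 0.1269427585189403
top extents along x axis [-22.67820877  22.74988861] [  3.1870554    1.03962826 136.12759685]
y ext [-18.23616698  19.85305991]
```

Call:
arm_command(
  rows=[
    {"fingers": 255,"xyz": [-0.002,0.033,0],"turn": [0.0076,0.0923,0.037]},
    {"fingers": 255,"xyz": [-0.002,0.033,0],"turn": [0.0076,0.0923,0.037]},
    {"fingers": 255,"xyz": [0,0.033,0],"turn": [0.0076,0.0923,0.037]},
    {"fingers": 255,"xyz": [0,0.033,0],"turn": [0.0076,0.0923,0.037]},
    {"fingers": 255,"xyz": [0,0.033,0],"turn": [0.0076,0.0923,0.037]},
    {"fingers": 255,"xyz": [0,0.033,0],"turn": [0.0076,0.0923,0.037]},
    {"fingers": 255,"xyz": [0,0.033,0],"turn": [0.0076,0.0923,0.037]},
    {"fingers": 255,"xyz": [0,0,0],"turn": [0,0,0]},
  ],
)

```text
time: 13.53
ee_pos: [474.8, 295.6, 400.1]
ee_rot: [0.112, -3.01, 0.011]
wrist_force: [-1.5, 2.6, -4.5]
width: 35.5
finger_force: 61.7
```

```bash
cat > p.py <<'E'
from g import *
def tgt(yaw=.055,back=0,fx=520.6,al=.125,lift=0,along=38):
    s=state();M=R.from_rotvec(s['ee_rot']).as_matrix()
    # stop axes in tool: z=(sin al,-.012,-cos al), y=(0,1,-.012)
    n=np.array([np.sin(al),-.012,-np.cos(al)]);n/=np.linalg.norm(n);y=np.array([-.008,1,-.012]);y-=n*(n@y);y/=np.linalg.norm(y)
    Sg=np.c_[np.cross(y,n),y,n];og=np.array([-3.8,1.6,189.6])
    Mt=R.from_euler('z',yaw).as_matrix()@Sg.T
    nf=np.array([np.cos(yaw),np.sin(yaw),0]);a=np.array([-np.sin(yaw),np.cos(yaw),0])
    o=np.array([fx,250,lift])+a*along-nf*(23+back);t=o-Mt@og
    W=M@Sg
    print('stop now',(s['ee_pos']+M@og).round(1),'yaw',np.arctan2(-W[0,1],W[1,1]).round(4),'z axis',W[:,2].round(3))
    print('turn',R.from_matrix(Mt@M.T).as_rotvec().round(4),'target',t.round(1),'shift',(t-s['ee_pos']).round(1),'F',s['wrist_force'].round(1),s['joints'].round(2),s['time'])
E
python3 - <<'E'
from p import *
tgt(back=25,lift=40)
E
```

```text
stop now [454.  295.2 211.6] yaw 0.0648 z axis [ 0.006 -0.009  1.   ]
turn [-0.0089 -0.0057 -0.0098] target [490.4 287.2 228.6] shift [  15.5   -8.4 -171.5] F [-1.5  2.6 -4.5] [-0.62  0.38  0.08  1.43 -0.09  1.45  1.11] 13.5333
```

Call:
arm_command(
  rows=[
    {"fingers": 255,"xyz": [0.003,-0.002,-0.034],"turn": [-0.0089,-0.0057,-0.0098]},
    {"fingers": 255,"xyz": [0.003,-0.002,-0.034],"turn": [0,0,0]},
    {"fingers": 255,"xyz": [0.003,-0.002,-0.034],"turn": [0,0,0]},
    {"fingers": 255,"xyz": [0.003,-0.002,-0.034],"turn": [0,0,0]},
    {"fingers": 255,"xyz": [0.003,0,-0.034],"turn": [0,0,0]},
    {"fingers": 255,"xyz": [0,0,0],"turn": [0,0,0]},
    {"fingers": 255,"xyz": [0,0,0],"turn": [0,0,0]},
    {"fingers": 255,"xyz": [0,0,0],"turn": [0,0,0]},
  ],
)

```text
time: 14.2
ee_pos: [491.3, 279.5, 234.9]
ee_rot: [0.079, -3.026, 0.031]
wrist_force: [0.8, 0.2, -2.2]
width: 35.5
finger_force: 61.8
```

```bash
cat > rail.py <<'E'
from p import *
def rail():
    for n in('wrist','scene','side'):
        s=state();c=camera(n);P=cloud(c,pose(c,s));save(c,'r_%s_%d'%(n,s['time']*10));V=c['depth']>0
        Q=P[V&(abs(P[...,2]-40)<4)&(P[...,0]>500)&(P[...,0]<600)&(P[...,1]>195)&(P[...,1]<420)]
        e=[]
        for y in range(200,420,6):
            q=Q[abs(Q[:,1]-y)<3]
            if len(q)>15:e.append([y,np.percentile(q[:,0],3)])
        e=np.array(e)
        if len(e)<5: print(n,len(e));continue
        k=np.ones(len(e),bool)
        for _ in range(4): p=np.polyfit(e[k,0],e[k,1],1);k=abs(e[:,1]-np.polyval(p,e[:,0]))<3
        print(n,len(e),k.sum(),p.round(4),'at250',np.polyval(p,250).round(1),'yaw',np.arctan(-p[0]).round(3),e[k,0].min(),e[k,0].max())
        F=P[V&(P[...,2]>12)&(P[...,2]<34)&(P[...,0]>508)&(P[...,0]<535)&(P[...,1]>195)&(P[...,1]<420)]
        if len(F)>50:
            p=np.polyfit(F[:,1],F[:,0],1)
            for _ in range(5):
                F=F[abs(F[:,0]-np.polyval(p,F[:,1]))<3];p=np.polyfit(F[:,1],F[:,0],1)
            print('  face',len(F),p.round(4),'at250',np.polyval(p,250).round(1),F[:,1].min(),F[:,1].max())
E
python3 - <<'E'
from rail import *
rail();tgt(back=10,lift=3)
E
```

```text
wrist 26 11 [-1.246000e-01  5.772613e+02] at250 546.1 yaw 0.124 212.0 368.0
  face 2086 [-5.950000e-02  5.363555e+02] at250 521.5 201.65743711139314 419.996007386784
scene 29 27 [-6.850000e-02  5.415231e+02] at250 524.4 yaw 0.068 200.0 416.0
side 17 15 [-7.110000e-02  5.399674e+02] at250 522.2 yaw 0.071 200.0 284.0
  face 154 [-5.98000e-02  5.36656e+02] at250 521.7 195.29940808954393 419.38086127901147
stop now [474.  277.5  47.6] yaw 0.0444 z axis [-0.012  0.003  1.   ]
turn [0.0029 0.0122 0.0105] target [505.3 288.1 191.6] shift [ 13.9   8.2 -44.8] F [-0.6 -0.  -3.3] [-0.59  0.53  0.08  1.63 -0.09  1.09  1.15] 14.35
```

Call:
arm_command(
  rows=[
    {"fingers": 255,"xyz": [0.004,0.004,-0.015],"turn": [0.003,0.012,0.015]},
    {"fingers": 255,"xyz": [0.004,0.004,-0.015],"turn": [0,0,0]},
    {"fingers": 255,"xyz": [0.004,0,-0.012],"turn": [0,0,0]},
    {"fingers": 255,"xyz": [0.002,0,-0.003],"turn": [0,0,0]},
    {"fingers": 255,"xyz": [0,0,0],"turn": [0,0,0]},
    {"fingers": 255,"xyz": [0,0,0],"turn": [0,0,0]},
    {"fingers": 255,"xyz": [0,0,0],"turn": [0,0,0]},
    {"fingers": 255,"xyz": [0,0,0],"turn": [0,0,0]},
  ],
)

```text
time: 15.02
ee_pos: [504.6, 286.9, 189.4]
ee_rot: [0.102, -3.012, 0.028]
wrist_force: [-0.7, 0.3, -3.7]
width: 35.6
finger_force: 62.0
```

Run:
```python
from rail import *
tgt(back=0,lift=0,fx=521.6,yaw=.06)
s=state();c=camera('wrist');save(c,'w8');D=cloud(c,pose(c,s));
m=np.zeros((480,640),bool);m[250:470,180:480]=1
z=D[...,2];h,e=np.histogram(z[m&(z<70)],np.arange(-10,72,2));print(list(zip(e.astype(int),h)))
```

```text
stop now [484.2 284.4   0.9] yaw 0.059 z axis [0.003 0.003 1.   ]
turn [ 0.0026 -0.0033  0.001 ] target [516.1 288.6 188.6] shift [11.5  1.7 -0.8] F [-0.7  0.3 -3.7] [-0.58  0.62  0.07  1.62 -0.1   1.03  1.17] 15.0167
[(np.int64(-10), np.int64(0)), (np.int64(-8), np.int64(0)), (np.int64(-6), np.int64(0)), (np.int64(-4), np.int64(35)), (np.int64(-2), np.int64(6049)), (np.int64(0), np.int64(3181)), (np.int64(2), np.int64(239)), (np.int64(4), np.int64(230)), (np.int64(6), np.int64(229)), (np.int64(8), np.int64(696)), (np.int64(10), np.int64(7673)), (np.int64(12), np.int64(970)), (np.int64(14), np.int64(107)), (np.int64(16), np.int64(107)), (np.int64(18), np.int64(113)), (np.int64(20), np.int64(117)), (np.int64(22), np.int64(143)), (np.int64(24), np.int64(192)), (np.int64(26), np.int64(248)), (np.int64(28), np.int64(269)), (np.int64(30), np.int64(283)), (np.int64(32), np.int64(313)), (np.int64(34), np.int64(334)), (np.int64(36), np.int64(350)), (np.int64(38), np.int64(1314)), (np.int64(40), np.int64(618)), (np.int64(42), np.int64(372)), (np.int64(44), np.int64(388)), (np.int64(46), np.int64(439)), (np.int64(48), np.int64(433)), (np.int64(50), np.int64(352)), (np.int64(52), np.int64(849)), (np.int64(54), np.int64(14969)), (np.int64(56), np.int64(2776)), (np.int64(58), np.int64(256)), (np.int64(60), np.int64(348)), (np.int64(62), np.int64(506)), (np.int64(64), np.int64(715)), (np.int64(66), np.int64(837)), (np.int64(68), np.int64(876))]
```

View pics/w8.png

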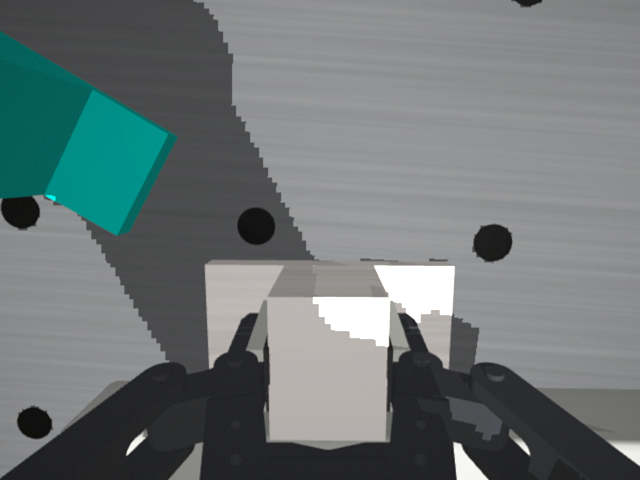

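Call:
arm_command(
  rows=[
    {"fingers": 255,"xyz": [0.004,0.0003,0],"turn": [0,0,0]},
    {"fingers": 255,"xyz": [0.004,0.0003,0],"turn": [0,0,0]},
    {"fingers": 255,"xyz": [0.001,0,0],"turn": [0,0,0]},
    {"fingers": 255,"xyz": [0.001,0,0],"turn": [0,0,0]},
    {"fingers": 255,"xyz": [0,0,0],"turn": [0,0,0]},
    {"fingers": 255,"xyz": [0,0,0],"turn": [0,0,0]},
    {"fingers": 255,"xyz": [0,0,0],"turn": [0,0,0]},
    {"fingers": 255,"xyz": [0,0,0],"turn": [0,0,0]},
  ],
)

```text
time: 15.73
ee_pos: [514.2, 287.7, 188.7]
ee_rot: [0.102, -3.01, 0.029]
wrist_force: [0.0, 0.1, -3.2]
width: 35.5
finger_force: 62.0
```

Call:
arm_command(
  rows=[
    {"fingers": 255,"xyz": [0.001,0,0],"turn": [0,0,0]},
    {"fingers": 255,"xyz": [0,0,0],"turn": [0,0,0]},
    {"fingers": 255,"xyz": [0.0005,0,0],"turn": [0,0,0]},
    {"fingers": 255,"xyz": [0,0,0],"turn": [0,0,0]},
    {"fingers": 255,"xyz": [0,0,0],"turn": [0,0,0]},
    {"fingers": 255,"xyz": [0,0,0],"turn": [0,0,0]},
    {"fingers": 255,"xyz": [0,0,0],"turn": [0,0,0]},
    {"fingers": 255,"xyz": [0,0,0],"turn": [0,0,0]},
  ],
)

```text
time: 16.4
ee_pos: [515.4, 287.8, 188.6]
ee_rot: [0.102, -3.009, 0.029]
wrist_force: [-3.7, 0.1, -1.3]
width: 35.3
finger_force: 62.1
```

Call:
arm_command(
  rows=[
    {"fingers": 255,"xyz": [0.0007,0,0],"turn": [0,0,0]},
    {"fingers": 255,"xyz": [0,0,-0.0006],"turn": [0,0,0]},
    {"fingers": 255,"xyz": [0,0,0],"turn": [0,0,0]},
    {"fingers": 255,"xyz": [0,0,-0.0005],"turn": [0,0,0]},
    {"fingers": 255,"xyz": [0,0,0],"turn": [0,0,0]},
    {"fingers": 255,"xyz": [0,0,0],"turn": [0,0,0]},
    {"fingers": 255,"xyz": [0,0,0],"turn": [0,0,0]},
    {"fingers": 255,"xyz": [0,0,0],"turn": [0,0,0]},
  ],
)

```text
time: 17.07
ee_pos: [515.7, 287.8, 188.3]
ee_rot: [0.102, -3.008, 0.029]
wrist_force: [-4.9, -1.3, 3.4]
width: 35.5
finger_force: 62.7
```

Call:
arm_command(
  rows=[
    {"fingers": 0,"xyz": [0,0,0],"turn": [0,0,0]},
    {"fingers": 0,"xyz": [0,0,0],"turn": [0,0,0]},
    {"fingers": 0,"xyz": [0,0,0],"turn": [0,0,0]},
    {"fingers": 0,"xyz": [0,0,0],"turn": [0,0,0]},
    {"fingers": 0,"xyz": [0,0,0],"turn": [0,0,0]},
    {"fingers": 0,"xyz": [0.002,0,0.02],"turn": [0,0,0]},
    {"fingers": 0,"xyz": [0.003,0,0.025],"turn": [0,0,0]},
    {"fingers": 0,"xyz": [0.003,0,0.025],"turn": [0,0,0]},
  ],
)

```text
time: 17.73
ee_pos: [524.5, 287.4, 257.7]
ee_rot: [0.102, -3.009, 0.03]
wrist_force: [0.1, 0.1, 0.7]
width: 85.4
finger_force: 0.0
```

Call:
arm_command(
  rows=[
    {"fingers": 255,"xyz": [-0.005,-0.02,0.03],"turn": [0,0,0]},
    {"fingers": 255,"xyz": [-0.005,-0.03,0.03],"turn": [0,0,0]},
    {"fingers": 255,"xyz": [-0.01,-0.035,0.02],"turn": [-0.008,-0.06,-0.09]},
    {"fingers": 255,"xyz": [-0.02,-0.035,0],"turn": [-0.008,-0.06,-0.09]},
    {"fingers": 255,"xyz": [-0.02,-0.035,0],"turn": [0,0,-0.09]},
    {"fingers": 255,"xyz": [-0.025,-0.03,0],"turn": [0,0,0]},
    {"fingers": 255,"xyz": [-0.025,-0.03,0],"turn": [0,0,0]},
    {"fingers": 255,"xyz": [0,0,0],"turn": [0,0,0]},
  ],
)

```text
time: 18.4
ee_pos: [409.8, 66.7, 335.8]
ee_rot: [-0.332, -3.104, 0.049]
wrist_force: [-1.8, -0.5, 0.7]
width: 0.1
finger_force: 0.0
```

```bash
cat > v.py <<'E'
from b import *
def stopcheck():
    for n in('side','scene'):
        c=camera(n);P=cloud(c,pose(c));V=c['depth']>0;save(c,'v_%s_%d'%(n,state()['time']*10))
        Q=P[V&(P[...,0]>450)&(P[...,0]<524)&(P[...,1]>220)&(P[...,1]<350)]
        t=Q[(abs(Q[:,2]-54)<3)];f=Q[abs(Q[:,2]-10)<3]
        for nm,q in(('top',t),('foot',f)):
            if len(q)>20:
                rc=cv2.minAreaRect(q[:,:2].astype(np.float32));print(n,nm,len(q),np.round(rc[0],1),np.round(rc[1],1),round(rc[2],1),q[:,2].mean().round(1),'x',np.percentile(q[:,0],[2,98]).round(1),'y',np.percentile(q[:,1],[2,98]).round(1))
        h=Q[Q[:,2]>5];print('  max z',Q[:,2].max())
E
python3 - <<'E'
from v import *
stopcheck();s=state();M=R.from_rotvec(s['ee_rot']).as_matrix();print(s['ee_pos'],M.round(3).tolist(),s['joints'].round(2))
chk('side');chk('scene')
E
```

```text
side top 168 [496.1 282.2] [48.8 42.4] 2.1 54.0 x [472.4 518.3] y [262.6 301.5]
side foot 217 [495.6 288.6] [ 50.6 115.7] 3.9 10.2 x [470.5 522.2] y [231.6 332.8]
  max z 59.64154941040567
scene top 173 [494.8 283.4] [48.9 39.2] 3.0 54.4 x [473.  518.9] y [264.6 301.4]
scene foot 75 [485.1 250. ] [22.4 36.4] 2.2 10.0 x [474.3 495. ] y [232.7 266.7]
  max z 59.136113872339024
[413.92374621  71.98308366 337.14309176] [[-0.979, 0.206, -0.014], [0.206, 0.978, -0.025], [0.009, -0.027, -1.0]] [-0.43  0.11  0.23  1.94 -0.    1.11  1.16]
side (-80, -40) [(0.59, 33), (0.62, 20)]
side (40, 80) [(0.56, 20), (0.59, 28), (0.62, 19)]
scene (-80, -40) [(0.56, 63), (0.59, 163), (0.62, 164), (0.65, 23)]
scene (40, 80) [(0.56, 54), (0.59, 157), (0.62, 189), (0.65, 35)]
```

Call:
arm_command(
  rows=[
    {"fingers": 255,"xyz": [0.028,-0.008,0],"turn": [0,0,0]},
    {"fingers": 255,"xyz": [0.028,-0.008,0],"turn": [0,0,0]},
    {"fingers": 255,"xyz": [0.028,-0.007,0],"turn": [0,0,0]},
    {"fingers": 255,"xyz": [0,0,-0.023],"turn": [0,0,0]},
    {"fingers": 255,"xyz": [0,0,-0.023],"turn": [0,0,0]},
    {"fingers": 255,"xyz": [0,0,-0.023],"turn": [0,0,0]},
    {"fingers": 255,"xyz": [0,0,0],"turn": [0,0,0]},
    {"fingers": 255,"xyz": [0,0,0],"turn": [0,0,0]},
  ],
)

```text
time: 19.27
ee_pos: [499.0, 51.5, 266.8]
ee_rot: [-0.315, -3.11, 0.043]
wrist_force: [0.4, 0.9, 0.3]
width: -0.1
finger_force: 0.0
```

Call:
arm_command(
  rows=[
    {"fingers": 255,"xyz": [0.0098,-0.0023,0],"turn": [0,0,0]},
    {"fingers": 255,"xyz": [0.0098,-0.0023,0],"turn": [0,0,0]},
    {"fingers": 255,"xyz": [0.0098,-0.0023,0],"turn": [0,0,0]},
    {"fingers": 255,"xyz": [0.0098,-0.0023,0],"turn": [0,0,0]},
    {"fingers": 255,"xyz": [0.0098,-0.0023,0],"turn": [0,0,0]},
    {"fingers": 255,"xyz": [0.0098,-0.0023,0],"turn": [0,0,0]},
    {"fingers": 255,"xyz": [0.0098,-0.0023,0],"turn": [0,0,0]},
    {"fingers": 255,"xyz": [0,0,0],"turn": [0,0,0]},
  ],
)

```text
time: 19.93
ee_pos: [568.8, 35.5, 270.1]
ee_rot: [-0.317, -3.116, 0.039]
wrist_force: [-1.5, 1.1, 1.2]
width: -0.1
finger_force: 0.7
```

Call:
arm_command(
  rows=[
    {"fingers": 255,"xyz": [0.005,-0.0011,0],"turn": [0,0,0]},
    {"fingers": 255,"xyz": [0.005,-0.0011,0],"turn": [0,0,0]},
    {"fingers": 255,"xyz": [0.005,-0.0011,0],"turn": [0,0,0]},
    {"fingers": 255,"xyz": [0.005,-0.0011,0],"turn": [0,0,0]},
    {"fingers": 255,"xyz": [0.003,-0.0007,0],"turn": [0,0,0]},
    {"fingers": 255,"xyz": [0,0,0],"turn": [0,0,0]},
    {"fingers": 255,"xyz": [0,0,0],"turn": [0,0,0]},
    {"fingers": 255,"xyz": [0,0,0],"turn": [0,0,0]},
  ],
)

```text
time: 20.6
ee_pos: [590.8, 28.5, 267.8]
ee_rot: [-0.32, -3.114, 0.044]
wrist_force: [-0.0, 0.4, 0.1]
width: 0.2
finger_force: 0.0
```

Run:
```python
from b import *
chk('side');chk('wrist');print(state()['wrist_force'])
```

```text
side (-80, -40) [(-0.04, 20), (-0.01, 50), (0.02, 172), (0.05, 47)]
side (40, 80) [(-0.01, 27), (0.02, 82), (0.05, 54)]
wrist (-80, -40) [(-0.04, 33), (-0.01, 592), (0.02, 7835), (0.05, 853)]
wrist (40, 80) [(-0.01, 199), (0.02, 3708), (0.05, 6849)]
[-0.2395905   0.07599756  0.10743703]
```

Call:
arm_command(
  rows=[
    {"fingers": 255,"xyz": [0.002,-0.0004,0],"turn": [0,0,0]},
    {"fingers": 255,"xyz": [0.002,-0.0004,0],"turn": [0,0,0]},
    {"fingers": 255,"xyz": [0.001,-0.0002,0],"turn": [0,0,0]},
    {"fingers": 255,"xyz": [0.001,-0.0002,0],"turn": [0,0,0]},
    {"fingers": 255,"xyz": [0,0,0],"turn": [0,0,0]},
    {"fingers": 255,"xyz": [0,0,0],"turn": [0,0,0]},
    {"fingers": 255,"xyz": [0,0,0],"turn": [0,0,0]},
    {"fingers": 255,"xyz": [0,0,0],"turn": [0,0,0]},
  ],
)

```text
time: 21.37
ee_pos: [596.2, 27.7, 267.8]
ee_rot: [-0.319, -3.112, 0.043]
wrist_force: [-2.4, -1.1, 2.1]
width: 0.2
finger_force: 1.4
```

Call:
arm_command(
  rows=[
    {"fingers": 255,"xyz": [0.001,-0.0002,0],"turn": [0,0,0]},
    {"fingers": 255,"xyz": [0,0,0],"turn": [0,0,0]},
    {"fingers": 255,"xyz": [0.001,-0.0002,0],"turn": [0,0,0]},
    {"fingers": 255,"xyz": [0,0,0],"turn": [0,0,0]},
    {"fingers": 255,"xyz": [0.001,0,0],"turn": [0,0,0]},
    {"fingers": 255,"xyz": [0,0,0],"turn": [0,0,0]},
    {"fingers": 255,"xyz": [0,0,0],"turn": [0,0,0]},
    {"fingers": 255,"xyz": [0,0,0],"turn": [0,0,0]},
  ],
)

```text
time: 22.03
ee_pos: [598.2, 27.4, 267.6]
ee_rot: [-0.319, -3.108, 0.043]
wrist_force: [-7.5, -0.8, 4.5]
width: 0.2
finger_force: 3.4
```

Call:
arm_command(
  rows=[
    {"fingers": 255,"xyz": [0.001,-0.0002,0],"turn": [0,0,0]},
    {"fingers": 255,"xyz": [0,0,0],"turn": [0,0,0]},
    {"fingers": 255,"xyz": [0.001,-0.0002,0],"turn": [0,0,0]},
    {"fingers": 255,"xyz": [0,0,0],"turn": [0,0,0]},
    {"fingers": 255,"xyz": [0.001,0,0],"turn": [0,0,0]},
    {"fingers": 255,"xyz": [0,0,0],"turn": [0,0,0]},
    {"fingers": 255,"xyz": [0,0,0],"turn": [0,0,0]},
    {"fingers": 255,"xyz": [0,0,0],"turn": [0,0,0]},
  ],
)

```text
time: 22.7
ee_pos: [599.2, 27.3, 267.7]
ee_rot: [-0.318, -3.102, 0.043]
wrist_force: [-13.0, -0.3, 9.5]
width: 0.0
finger_force: 6.7
```

Run:
```python
from b import *
chk('side');chk('wrist');print(state()['wrist_force'])
```

```text
side (-80, -40) [(-0.07, 53), (-0.04, 155), (-0.01, 91)]
side (40, 80) [(-0.07, 22), (-0.04, 95), (-0.01, 59)]
wrist (-80, -40) [(-0.1, 17), (-0.07, 458), (-0.04, 6968), (-0.01, 2831)]
wrist (40, 80) [(-0.07, 144), (-0.04, 2121), (-0.01, 9281)]
[-13.25775314  -0.53606213   8.64775322]
```

Call:
arm_command(
  rows=[
    {"fingers": 255,"xyz": [-0.01,0.002,0],"turn": [0,0,0]},
    {"fingers": 255,"xyz": [-0.02,0.004,0],"turn": [0,0,0]},
    {"fingers": 255,"xyz": [-0.03,0.004,0.01],"turn": [0,0,0]},
    {"fingers": 255,"xyz": [-0.03,0,0.02],"turn": [0,0,0]},
    {"fingers": 255,"xyz": [-0.03,0,0.02],"turn": [0,0,0]},
    {"fingers": 255,"xyz": [-0.03,0,0.02],"turn": [0,0,0]},
    {"fingers": 255,"xyz": [0,0,0.02],"turn": [0,0,0]},
    {"fingers": 255,"xyz": [0,0,0],"turn": [0,0,0]},
  ],
)

```text
time: 23.47
ee_pos: [453.1, 37.9, 362.1]
ee_rot: [-0.318, -3.124, 0.035]
wrist_force: [1.8, 0.6, 1.3]
width: -0.3
finger_force: 0.0
```

Run:
```python
from v import *
stopcheck();chk('side');chk('scene')
# gap: foot far edge vs rail in stop-side cloud, block vs rail at y 264-301
for n in('side','scene'):
    c=camera(n);P=cloud(c,pose(c));Z=P[...,2];V=c['depth']>0
    q=P[V&(abs(Z-54)<2.5)&(P[...,0]>460)&(P[...,0]<530)&(P[...,1]>255)&(P[...,1]<310)]
    a=.06;nf=np.array([np.cos(a),np.sin(a),0]);u=(q-[521.6,250,0])@nf;print(n,'block top x rel face',np.percentile(u,[1,99]),u.mean())
    F=P[V&(Z>12)&(Z<36)&(P[...,0]>508)&(P[...,0]<535)&(P[...,1]>195)&(P[...,1]<420)];print(len(F),np.median((F-[521.6,250,0])@nf))
```

```text
side top 158 [496.7 282.9] [49.  39.9] 3.7 54.1 x [473.3 518.8] y [262.6 300. ]
side foot 223 [496.1 283.5] [ 51.4 122. ] 2.5 10.1 x [471.4 522.4] y [229.3 331.4]
  max z 59.131571724728246
scene top 181 [494.9 282.9] [48.8 38.7] 2.8 54.0 x [473.  518.6] y [264.5 300.9]
scene foot 82 [485.2 248.5] [24.6 38.6] 4.3 10.3 x [473.1 495.8] y [232.3 267.4]
  max z 57.122058980144516
side (-80, -40) [(-0.1, 16), (-0.07, 41), (-0.04, 162), (-0.01, 89)]
side (40, 80) [(-0.07, 36), (-0.04, 128), (-0.01, 95)]
scene (-80, -40) [(-0.1, 30), (-0.07, 121), (-0.04, 106), (-0.01, 18)]
scene (40, 80) [(-0.1, 80), (-0.07, 131), (-0.04, 118), (-0.01, 17)]
side block top x rel face [-47.82563071  -1.15227239] -24.161997266372946
286 0.2368789462337002
scene block top x rel face [-47.67521774  -1.86746986] -24.349686605709174
6 -8.823721064431062
```

```bash
python3 -c "
from station import r
print(r.close_job())"
```

```text
the job is handed in; nothing more can be done
None
```

The job is handed in at about 24 s of the 72 s: depth measurements put the T-stop upright about 1 mm from the short rail's near face (limit 3.5 mm) and parallel to it, with the left bin pushed shut; the right bin, its round stop and the bystanders were never touched, but I did not re-measure them at the end, and the hand-in returned no verdict.

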